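# Clamp a tube offcut with the turnbuckle fixture

## Robot

A 6-joint arm with a two-finger parallel gripper is mounted at the origin on a cart in front of the work surface, level with it; the furniture and walls round the work are solid. World frame = base frame: x ahead of the robot, y to its left, z up, the work surface at z = 0. Lengths are in m, angles in rad, forces in N, time in s.
With the tool pointing down it reaches from about 0.25 to 0.775 m from the base axis. Payload 4 kg.
Tool frame: the origin (TCP) lies on the centre line of the jaws, within the pads' length; the fingertips stand 14 mm ahead of it and the grasp point (between the pads) lies 5 mm behind it (robot.tcp_to_tips is the distance from the TCP to the fingertips, in m); z points along the fingers, y is the line along which they close (so a half turn about z gives the same grasp; the last joint's range is limited). The gripper opens to 94 mm and grips with 3 to 60 N. Pads are 16 mm wide; open, the fingers measure 119 mm over their backs; the gripper's body (75 mm by 177 mm) begins 78 mm behind the grasp point.
Start: joints at [-1.421, 0.087, 1.371, -0, 1.684, -0.103], TCP at [0.138, -0.533, 0.22] pointing down, gripper open.
Joint ranges: [-3.1, 3.1], [-0.76, 2.03], [0.27, 2.55], [-1.08, 4.22], [0.17, 2.65], [-2.57, 2.57]. Speed limits (rad/s): [2.79, 2.79, 3.14, 3.14, 3.14, 3.14].

## Interface

Orientations are given as [roll, pitch, yaw] about the fixed x, y, z axes, in that order (R = Rz(yaw) Ry(pitch) Rx(roll)).
In Python, from bench import robot gives the robot as it stands.
- The arm moves only by the tool carry_out, never from a script. Its argument "increments" is a list of rows, each a list of 3 entries, a list of its own where there are three numbers: the closure in counts, from 0 (fully open) to 255 (shut), then the shift along the tool's x, y, z in mm, then the turn about the tool's z in degrees. In form: [[fingers, [dx, dy, dz], twist], ...]. A call has 1 to 8 rows; each row shifts and turns the commanded pose from where the row before left it, along the tool's axes as they then stand; what a row does not reach is not made up. A row lasts 1/10 s, in which the tool goes at most 50 mm and 8.59 degrees, less where a joint would pass 70% of its speed; a pose out of reach is approached as far as the arm can. A call with a gripper value outside its range is refused whole. The fingers move at their own pace and stop on an object; the grip force is fixed at half the most. Time passes only in rows, so rows that do not move let the fingers close. It gives the time, the measured TCP pose, the force, the opening and the grip force at its end, in the units of the state.
- robot.get_obs(): the state, without advancing time (a new reading comes with each control period).
- robot.snapshot(name): name is "scene" or "top" or "wrist"; returns the picture (480x640x3 uint8, blue, green, red); there is no depth.
- robot.get_calibration(name): a dict with "vfov" (degrees; the focal length in pixels is half the picture's height over the tangent of half this angle, whatever the lens; pixels are square), "cx", "cy" (the principal point, pixels), "T" (4x4, takes a point from camera to world coordinates). Camera axes: x right, y down, z forward; pixel columns grow to the right and rows downward; lengths in m; the calibration is good to about 2 mm. The wrist camera is an equidistant fisheye: a pixel r from the principal point sees the ray r / f radians off the axis. A picture is of the moment at which its call begins: read the wrist's pose just before it. get_calibration takes no time and is no camera call; for the wrist camera it gives the pose at the moment of the call.
- robot.close_job(): hands the job in; it is judged then, once.
The state is a dict: "time": time; "joint_positions": joint angles; "qvel": joint speeds; "joint_torque": joint torques, N m; "tool_pos": TCP position; "ee_rot": TCP orientation; "wrist_force": force on the tool from outside, world axes, zero at the start; "wrist_torque": the same for the moment, N m; "width": finger opening in m; "finger_force": force on a finger pad.
Only numpy, scipy, OpenCV 4.12 (cv2) and the standard library are available. Lean on these libraries where they do the work, as an engineer would, in place of code of your own. Each camera call takes 0.05 s, during which the arm holds its last target. There are 200 camera calls.

## Task

The box-section tube lies loose between the two jaws of the turnbuckle fixture. Turn the turnbuckle body by the grips of its cross bar, hand over hand, its top always coming towards you (towards the robot), until it stops and both jaws are fully home against the ends of the tube. Leave the tube lying flat on its rests, let go, and do not disturb the small parts beside the fixture.

Things in the scene. Friction and masses are not known exactly. Their poses are not given: they have to be found in the camera images.
- fixture: Fixed clamping fixture: grey base plate 110 x 290 x 12 mm on the table. Origin: centre of the plate's underside, on the table. Its x points away from the robot (turned by up to 0.3 rad about the vertical), y along the turnbuckle to the left, z up. Two dark steel jaws 60 mm wide, up to 152 mm high, stand on it and slide along y; they carry the threaded rods of the turnbuckle.
- turnbuckle_centre (a point): Centre of the turnbuckle body, a point on its axis, 140 mm above the table; the axis runs along the fixture's y. The body is an open steel frame 96 mm long, within 18 mm of the axis, with a cross bar (10 mm thick) square through its middle that ends in two black revolving barrel grips.
- turnbuckle (a joint): Turn of the turnbuckle body in rad, 0 (wide open) to a firm stop at 3.75 (jaws home; they touch the tube from 3.70). It grows as the top of the body comes towards the robot (fixture -x). Starts between 0 and 0.9, and stays where it is left; turning it takes about 0.15 N m (about 3 N at a grip). Grip A leans (1.2 - value) rad from upright, away from the robot when positive, towards it when negative; grip B is opposite. Each rad draws both jaws in by 3 mm.
- grip_a (a point): Centre of the black barrel grip (26 mm diameter, 34 mm long, flat ends, lying along the turnbuckle's axis) that is the upper one at the start, leaning away from the robot; 66 mm from the turnbuckle axis, in the plane square to it through turnbuckle_centre. The grip revolves freely on the end of the bar, in a steel eye 32 mm across and 10 mm wide at its middle, so fingers that pinch it on its flat ends can keep pointing down while they lead it round the axis.
- grip_b (a point): Centre of the other black barrel grip (26 mm diameter, 34 mm long, flat ends, lying along the turnbuckle's axis), opposite grip A, 66 mm from the axis; below the axis on the robot's side at the start. When grip A has been brought down towards the robot, grip B stands behind the axis.
- jaw_left_face (a point): Point on the inner face of the left (+y) jaw, 35 mm above the table; it moves along the fixture's y, 91 mm from the middle wide open, 80 mm when home.
- jaw_right_face (a point): The same on the right (-y) jaw.
- tube: Loose steel box-section tube, 40 x 160 x 30 mm, length along its y, lying under the turnbuckle on two rests between low side guides. Origin: centre of its underside, 18 mm above the table. The jaws push it to the middle as they close.
- flange_0: Loose turned flange ring, 60 mm diameter, 14 mm high, beside the left end of the fixture; origin under its centre. Bystander.
- bracket_1: Loose stamped U bracket, 26 x 36 x 22 mm, beside the left end of the fixture; origin under its centre. Bystander.
- v_block: Loose V block, 45 x 48 x 36 mm, beside the right end of the fixture; origin under its centre. Bystander.
- bracket_0: Loose stamped L bracket, 22 x 34 x 28 mm, beside the right end of the fixture; origin under its centre. Bystander.

How it is judged:
At the end, for the whole second after the job is handed in: The turnbuckle body is turned to at least 3.55 rad and both jaw faces are within 81.2 mm of the middle of the fixture; the tube lies flat on its rests (tilt under 0.05 rad, under 3 mm above them), centred within 2.5 mm and at rest (value of joint turnbuckle above 3.55 rad and y of jaw_left_face in the frame of fixture below 0.0812 m and y of jaw_right_face in the frame of fixture above -0.0812 m and y of tube in the frame of fixture between -0.0025 and 0.0025 m and z of tube in the frame of fixture below 0.021 m and angle between tube's own z axis and vertical below 0.05 rad and linear speed of tube below 0.02 m/s); the robot touches nothing.
It fails at once if the tube is lifted off its rests (z of tube in the frame of fixture above 0.035 m).
It fails at once if a small part beside the fixture is pushed more than 30 mm (distance of any of flange_0, bracket_1, v_block, bracket_0 from where it was at the start of the episode above 0.03 m).
It also fails if it takes over 43 s, if anything falls off the work surface, if the arm or the gripper's body presses on something with over 40 N, if the wrist force passes 120 N, or if a joint passes its speed limit or range.

## Working session

There is one attempt and no reset: what is moved stays moved. The work goes in short steps, Python scripts to look and compute and a tool call to move; the robot and the scene stay as the last step left them, time stands still between calls to the robot, and variables do not carry over. Pictures are saved under pics/ and viewed, at most 10 in all, crops included, and the job is handed in when it is done.

Besides the shell and the picture viewer there is one more tool, called after "Call:" as a command line: name --argument value ..., lists and objects as JSON in quotes. carry_out: Moves the arm, as the interface text tells. Its arguments: {"type":"object","properties":{"increments":{"type":"array","items":{"type":"array"}}},"required":["increments"]}

```bash
mkdir -p pics; ls; python3 - <<'E'
from bench import robot
import cv2
o=robot.get_obs(); print({k:o[k] for k in ('time','tool_pos','ee_rot','width','wrist_force')})
for n in ('scene','top'):
    cv2.imwrite(f'pics/{n}0.png',robot.snapshot(n))
    c=robot.get_calibration(n); print(n,c['vfov'],c['cx'],c['cy'],c['T'])
E
```

```text
pics
{'time': 0.0, 'tool_pos': array([ 0.13746935, -0.53201878,  0.21834336]), 'ee_rot': array([-3.13945502e+00, -2.08557347e-04,  2.52774099e-01]), 'width': 0.09380984214704129, 'wrist_force': array([ 0.33309014,  0.16104257, -0.37903059])}
scene 54.17506840845066 310.9992148931616 237.91005226408586 [[-0.71299479 -0.44329138  0.54325978  0.10438293]
 [-0.70104904  0.46504179 -0.54061667  0.50574183]
 [-0.01298779 -0.76630861 -0.64234137  0.66667633]
 [ 0.          0.          0.          1.        ]]
top 53.686602598310905 314.47111154965046 237.76792217044022 [[-0.02104089 -0.996549    0.08029551  0.49963662]
 [-0.99974889  0.02159166  0.00599707  0.07692479]
 [-0.00771009 -0.08014916 -0.99675306  0.97402905]
 [ 0.          0.          0.          1.        ]]
```

View pics/scene0.png

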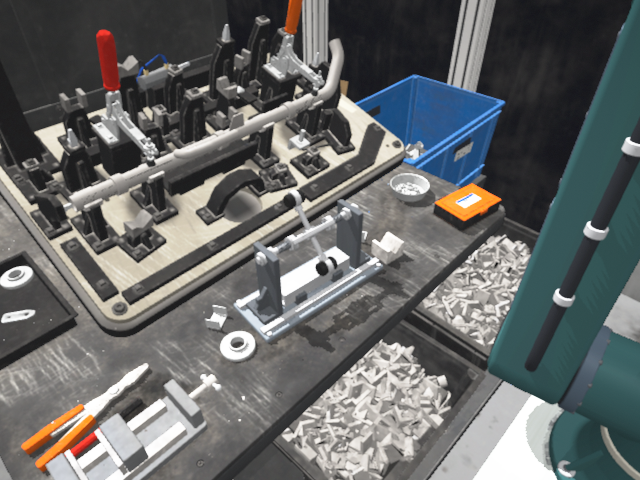

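View pics/top0.png

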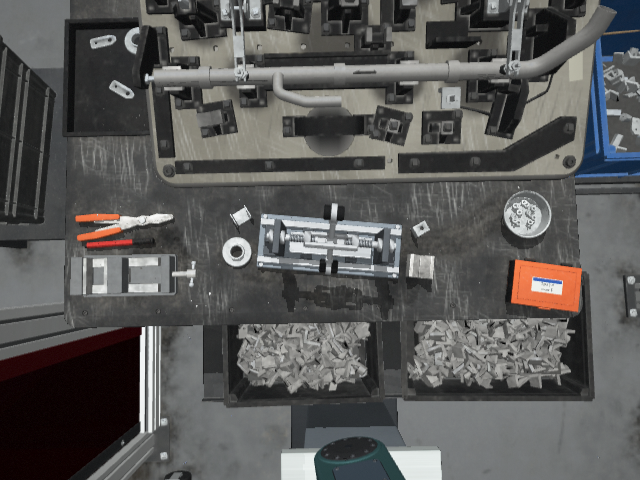

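Both views show the fixture: top image spans (258,213)-(405,278), grip A at about (335,211), grip B at about (328,267). The scene view shows A at (293,200) and B at (326,267). I'll enlarge both.

```bash
python3 - <<'E'
import cv2,numpy as np
a=cv2.imread('pics/top0.png')[195:290,250:410]; b=cv2.imread('pics/scene0.png')[180:345,225:400]
cv2.imwrite('pics/topc.png',cv2.resize(a,None,fx=5,fy=5,interpolation=cv2.INTER_CUBIC))
cv2.imwrite('pics/scenec.png',cv2.resize(b,None,fx=3.6,fy=3.6,interpolation=cv2.INTER_CUBIC))
E
```

```text
(no output)
```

View pics/topc.png

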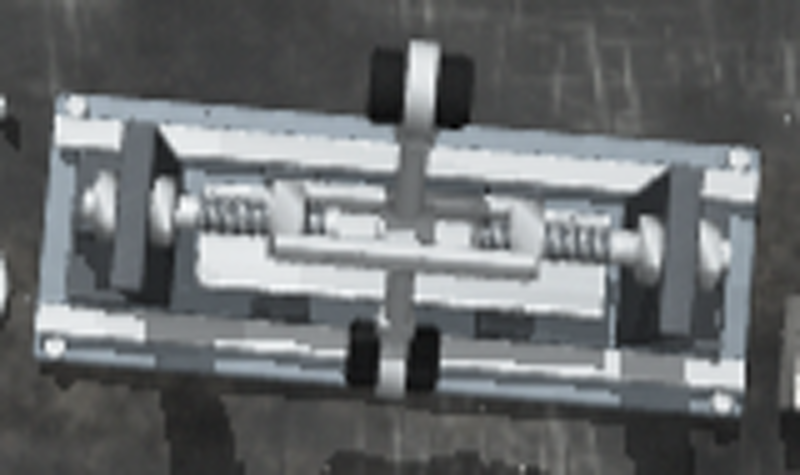

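View pics/scenec.png

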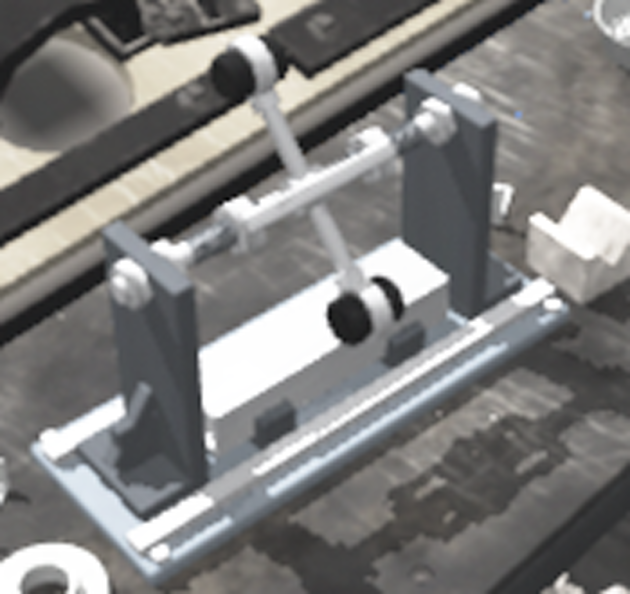

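```bash
cat > fit.py <<'E'
import numpy as np
from scipy.optimize import least_squares
from bench import robot
cal={n:robot.get_calibration(n) for n in('scene','top')}
def proj(n,P):
    c=cal[n];T=np.array(c['T']);p=T[:3,:3].T@(np.asarray(P)-T[:3,3]);f=240/np.tan(np.radians(c['vfov'])/2)
    return np.array([c['cx']+f*p[0]/p[2],c['cy']+f*p[1]/p[2]])
def W(p,l):
    x,y,a=p[:3];c,s=np.cos(a),np.sin(a);return [x+c*l[0]-s*l[1],y+s*l[0]+c*l[1],l[2]]
def grip(v,s=1):
    t=1.2-v;return [s*.066*np.sin(t),0,.14+s*.066*np.cos(t)]
E
cat > f0.py <<'E'
from fit import *
k=lambda u,v:((u+.5)/5-.5+250,(v+.5)/5-.5+195)
s=lambda u,v:((u+.5)/3.6-.5+225,(v+.5)/3.6-.5+180)
C={'lb':(.055,.145,.012),'rb':(.055,-.145,.012),'rf':(-.055,-.145,.012),'lf':(-.055,.145,.012)}
M=[('top',k(60,95),'lb'),('top',k(760,150),'rb'),('top',k(743,410),'rf'),('top',k(38,357),'lf'),('top',k(422,85),'A'),('top',k(393,357),'B'),
('scene',s(245,70),'A'),('scene',s(366,311),'B'),('scene',s(150,575),'lf'),('scene',s(568,312),'rf'),('scene',s(33,448),'lb')]
def r(p):
    return np.concatenate([proj(n,W(p,C[t] if t in C else grip(p[3],1 if t=='A' else -1)))-m for n,m,t in M])
z=least_squares(r,[.45,.07,0,.4],loss='soft_l1');print(z.x);
for m,e in zip(M,z.fun.reshape(-1,2)):print(m[0],m[2],e.round(1))
E
python3 f0.py
```

```text
[ 0.56164258  0.05326165 -0.10043663  0.45501015]
top lb [-1.1 -0.9]
top rb [ 0.6 -0.8]
top rf [0.5 1.2]
top lf [-1.5  0.4]
top A [-0.4 -0.1]
top B [0.1 0.2]
scene A [ 0.6 -0.1]
scene B [-0.  -0.3]
scene lf [0.3 0.4]
scene rf [ 0.8 -1.4]
scene lb [-1.5 -0.6]
```

Call:
carry_out --increments '[[0,[20,-15,-10],0],[0,[36,-27,-10],0],[0,[36,-27,-10],0],[0,[36,-27,-10],0],[0,[36,-27,-10],0],[0,[36,-27,0],0],[0,[36,-27,0],0],[0,[36,-27,0],0]]'

```text
time: 0.9
tool_pos: [0.3505, -0.2653, 0.2692]
ee_rot: [-3.142, 0.0, 0.252]
wrist_force: [1.2, -0.9, -0.1]
width: 0.0941
finger_force: 0.0
```

Call:
carry_out --increments '[[0,[36,-27,0],0],[0,[36,-27,0],0],[0,[36,-27,0],0],[0,[36,-27,0],0],[0,[36,-27,0],0],[0,[36,-27,0],0],[0,[36,-27,0],0],[0,[36,-27,0],0]]'

```text
time: 1.7
tool_pos: [0.5754, 0.0159, 0.2688]
ee_rot: [3.142, 0.001, 0.253]
wrist_force: [-0.0, 0.3, 1.2]
width: 0.0939
finger_force: 0.0
```

Call:
carry_out --increments '[[0,[20,-15,0],0],[0,[0,0,0],8],[0,[0,0,0],8],[0,[0,0,0],4.2],[0,[0,0,0],0]]'

```text
time: 2.2
tool_pos: [0.5902, 0.0339, 0.2686]
ee_rot: [3.141, 0.001, -0.099]
wrist_force: [0.0, 0.5, 0.4]
width: 0.0939
finger_force: 0.0
```

```bash
cat > wr.py <<'E'
from fit import *
import cv2,sys
p=[0.5616,0.0533,-.1004,float(sys.argv[2])]
c=robot.get_calibration('wrist');im=robot.snapshot('wrist');o=robot.get_obs()
T=np.array(c['T']);f=240/np.tan(np.radians(c['vfov'])/2)
def pw(P):
    q=T[:3,:3].T@(np.array(P)-T[:3,3]);th=np.arctan2(np.hypot(q[0],q[1]),q[2]);h=np.hypot(q[0],q[1]);return c['cx']+f*th*q[0]/h,c['cy']+f*th*q[1]/h
for s,col in((1,(0,0,255)),(-1,(0,255,0))):
    g=grip(p[3],s);u=pw(W(p,g));print(s,np.round(W(p,g),4),np.round(u,1))
    for yy in(-.017,0,.017):cv2.circle(im,tuple(int(round(t)) for t in pw(W(p,[g[0],yy,g[2]]))),2,col,-1)
print(o['time'],o['tool_pos'],o['ee_rot'])
cv2.imwrite(f'pics/{sys.argv[1]}.png',im)
E
python3 wr.py w1 .455
```

```text
1 [0.6061 0.0488 0.1885] [301. 228.]
-1 [0.5171 0.0578 0.0915] [308.2 289.6]
2.25 [0.59015621 0.03375526 0.26878358] [ 3.14142883e+00  1.24915762e-03 -9.81299135e-02]
```

View pics/w1.png

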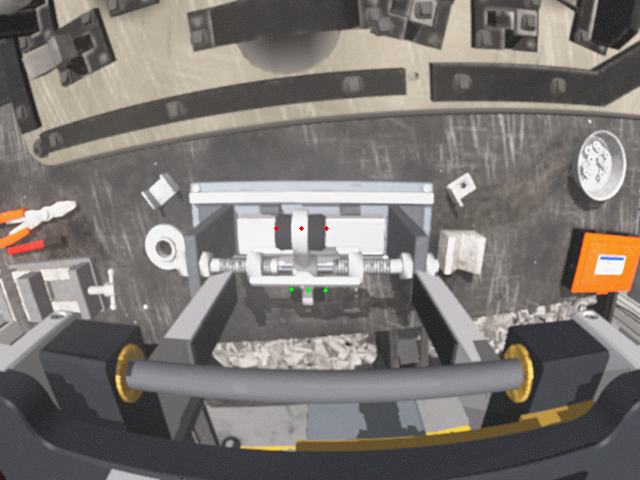

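The wrist view shows grip A's centre at (301,231), against a prediction of (301,228), about 2 mm off, so the fit holds. I'll go over A and down onto it.

Call:
carry_out --increments '[[0,[14.3,-16.5,0],0],[0,[0,0,20],0],[0,[0,0,30],0],[60,[0,0,25],0],[100,[0,0,10],0],[100,[0,0,0],0]]'

```text
time: 2.85
tool_pos: [0.6051, 0.0486, 0.1823]
ee_rot: [3.141, 0.004, -0.099]
wrist_force: [-0.6, 0.4, -0.1]
width: 0.073
finger_force: 0.0
```

Call:
carry_out --increments '[[180,[0,0,0],0],[180,[0,0,0],0],[180,[0,0,0],0],[180,[0,0,0],0]]'

```text
time: 3.25
tool_pos: [0.6067, 0.0487, 0.1857]
ee_rot: [-3.141, -0.002, -0.1]
wrist_force: [0.2, -0.2, 0.6]
width: 0.0413
finger_force: 0.0
```

Call:
carry_out --increments '[[255,[0,0,0],0],[255,[0,0,0],0],[255,[0,0,0],0]]'

```text
time: 3.55
tool_pos: [0.6064, 0.0483, 0.1851]
ee_rot: [3.141, -0.001, -0.1]
wrist_force: [-0.7, -1.3, 2.7]
width: 0.034
finger_force: 30.0
```

```bash
python3 -c "
import numpy as np
t=.745-np.linspace(0,2.4,25)
for a,b in zip(np.diff(66*np.sin(t)),-np.diff(66*np.cos(t))):print('%.1f, 0, %.1f'%(a,b))"
```

```text
-5.1, 0, -4.2
-5.5, 0, -3.7
-5.8, 0, -3.1
-6.1, 0, -2.5
-6.3, 0, -1.9
-6.5, 0, -1.3
-6.6, 0, -0.6
-6.6, 0, 0.0
-6.6, 0, 0.7
-6.5, 0, 1.3
-6.3, 0, 2.0
-6.1, 0, 2.6
-5.8, 0, 3.2
-5.4, 0, 3.8
-5.0, 0, 4.3
-4.6, 0, 4.8
-4.1, 0, 5.2
-3.5, 0, 5.6
-3.0, 0, 5.9
-2.4, 0, 6.2
-1.7, 0, 6.4
-1.1, 0, 6.5
-0.4, 0, 6.6
0.2, 0, 6.6
```

Call:
carry_out --increments '[[255,[-5.1,0,-4.2],0],[255,[-5.5,0,-3.7],0],[255,[-5.8,0,-3.1],0],[255,[-6.1,0,-2.5],0],[255,[-6.3,0,-1.9],0],[255,[-6.5,0,-1.3],0],[255,[-6.6,0,-0.6],0],[255,[-6.6,0,0],0]]'

```text
time: 4.35
tool_pos: [0.5571, 0.0534, 0.2012]
ee_rot: [3.141, 0.001, -0.1]
wrist_force: [2.6, -3.9, -2.9]
width: 0.0339
finger_force: 30.0
```

Call:
carry_out --increments '[[255,[-6.6,0,0.7],0],[255,[-6.5,0,1.3],0],[255,[-6.3,0,2],0],[255,[-6.1,0,2.6],0],[255,[-5.8,0,3.2],0],[255,[-5.4,0,3.8],0],[255,[-5,0,4.3],0],[255,[-4.6,0,4.8],0]]'

```text
time: 5.15
tool_pos: [0.5135, 0.058, 0.1789]
ee_rot: [-3.142, -0.005, -0.1]
wrist_force: [9.4, -3.6, -5.6]
width: 0.0338
finger_force: 30.0
```

Call:
carry_out --increments '[[255,[-4.1,0,5.2],0],[255,[-3.5,0,5.6],0],[255,[-3,0,5.9],0],[255,[-2.4,0,6.2],0],[255,[-1.7,0,6.4],0],[255,[-1.1,0,6.5],0],[255,[-0.4,0,6.6],0],[255,[0.2,0,6.6],0]]'

```text
time: 5.95
tool_pos: [0.4976, 0.0596, 0.132]
ee_rot: [-3.141, -0.006, -0.1]
wrist_force: [3.9, -2.9, 3.5]
width: 0.0338
finger_force: 30.0
```

Call:
carry_out --increments '[[255,[0,0,0],0],[60,[0,0,0],0],[60,[0,0,0],0],[60,[0,0,0],0],[60,[0,0,-20],0],[60,[0,0,-40],0],[60,[0,0,-35],0],[60,[0,0,0],0]]'

```text
time: 6.75
tool_pos: [0.4982, 0.0602, 0.2313]
ee_rot: [-3.14, -0.01, -0.099]
wrist_force: [0.3, 0.3, -0.1]
width: 0.0718
finger_force: 0.0
```

```bash
python3 wr.py w2 2.83; python3 -c "
import cv2;from bench import robot
cv2.imwrite('pics/t2.png',cv2.resize(robot.snapshot('scene')[180:345,225:400],None,fx=3.6,fy=3.6,interpolation=cv2.INTER_CUBIC))"
```

```text
1 [0.496  0.0599 0.1361] [326.  246.1]
-1 [0.6272 0.0467 0.1439] [326.6  60.8]
6.8 [0.49705941 0.06019966 0.22822331] [-3.14037487 -0.00571565 -0.09918479]
```

View pics/w2.png

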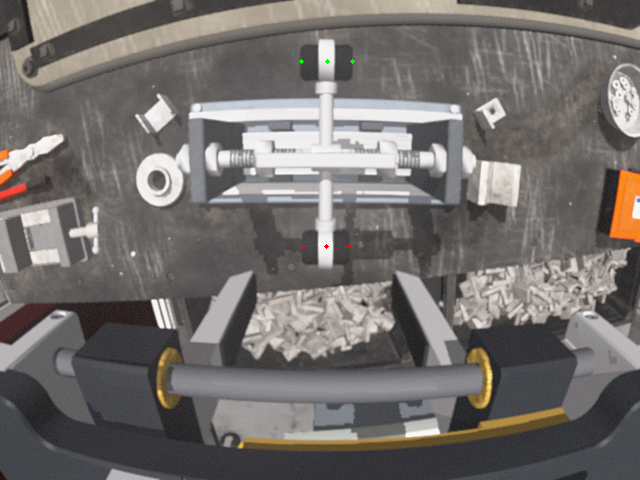

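The wrist view shows grip A at (326,246) and B at (327,62), matching the predictions for v = 2.83. Next I'll take B behind the axis.

Call:
carry_out --increments '[[0,[10,0,-10],0],[0,[40,0,-5],0],[0,[40,0,0],0],[0,[40,0.5,0],0],[0,[0,0,30],0],[0,[0,0,40],0],[0,[0,0,27],0],[60,[0,0,8],0]]'

```text
time: 7.65
tool_pos: [0.6214, 0.0465, 0.1276]
ee_rot: [3.141, 0.013, -0.1]
wrist_force: [0.2, 0.8, -0.1]
width: 0.0889
finger_force: 0.0
```

Call:
carry_out --increments '[[150,[0,0,0],0],[150,[0,0,0],0]]'

```text
time: 7.85
tool_pos: [0.6256, 0.0464, 0.1361]
ee_rot: [-3.141, -0.001, -0.1]
wrist_force: [-0.7, -0.6, 1.4]
width: 0.0731
finger_force: 0.0
```

Call:
carry_out --increments '[[150,[1.5,0,-2.5],0],[200,[0,0,0],0],[255,[0,0,0],0],[255,[0,0,0],0],[255,[0,0,0],0],[255,[0,0,0],0],[255,[0,0,0],0]]'

```text
time: 8.55
tool_pos: [0.6268, 0.0462, 0.1378]
ee_rot: [-3.142, -0.0, -0.1]
wrist_force: [0.4, 0.2, 1.0]
width: 0.0338
finger_force: 30.0
```

```bash
python3 -c "
import numpy as np
t=np.linspace(1.51,.56,13)
for a,b in zip(np.diff(66*np.sin(t)),-np.diff(66*np.cos(t))):print('%.1f, 0, %.1f'%(a,b))"
```

```text
-0.5, 0, -5.2
-0.9, 0, -5.1
-1.3, 0, -5.0
-1.7, 0, -4.9
-2.1, 0, -4.8
-2.5, 0, -4.6
-2.8, 0, -4.4
-3.2, 0, -4.1
-3.5, 0, -3.9
-3.8, 0, -3.6
-4.1, 0, -3.3
-4.3, 0, -2.9
```

Call:
carry_out --increments '[[255,[-0.5,0,-5.2],0],[255,[-0.9,0,-5.1],0],[255,[-1.3,0,-5],0],[255,[-1.7,0,-4.9],0],[255,[-2.1,0,-4.8],0],[255,[-2.5,0,-4.6],0],[255,[-2.8,0,-4.4],0],[255,[-3.2,0,-4.1],0]]'

```text
time: 9.35
tool_pos: [0.6115, 0.0477, 0.1759]
ee_rot: [-3.142, 0.0, -0.1]
wrist_force: [1.3, 1.2, -3.3]
width: 0.034
finger_force: 30.0
```

Call:
carry_out --increments '[[255,[-3.5,0,-3.9],0],[255,[-3.8,0,-3.6],0],[255,[0,0,0],0]]'

```text
time: 9.65
tool_pos: [0.6035, 0.0486, 0.1839]
ee_rot: [3.142, 0.001, -0.1]
wrist_force: [-1.9, 0.9, 0.8]
width: 0.0337
finger_force: 30.0
```

Call:
carry_out --increments '[[255,[-2.1,0,-1.9],0],[255,[-2.1,0,-1.8],0],[255,[-2.1,0,-1.7],0],[255,[0,0,0],0]]'

```text
time: 10.05
tool_pos: [0.598, 0.0491, 0.1881]
ee_rot: [-3.142, 0.001, -0.1]
wrist_force: [1.2, 1.5, -4.1]
width: 0.0338
finger_force: 30.0
```

Call:
carry_out --increments '[[255,[-2,0,-1.5],0],[255,[-1.5,0,-1],0],[255,[0,0,0],0]]'

```text
time: 10.35
tool_pos: [0.5977, 0.0492, 0.1884]
ee_rot: [-3.141, -0.005, -0.1]
wrist_force: [13.3, 0.7, -14.9]
width: 0.0338
finger_force: 30.0
```

The position stayed put while the force rose to about 20 N, so that is the stop. I'll relax, release and retreat.

Call:
carry_out --increments '[[255,[2.5,0,2],0],[60,[0,0,0],0],[60,[0,0,0],0],[60,[0,0,0],0],[60,[0,0,-20],0],[60,[0,0,-40],0],[60,[-20,0,-30],0],[60,[-30,0,0],0]]'

```text
time: 11.15
tool_pos: [0.5495, 0.0537, 0.2853]
ee_rot: [-3.141, -0.011, -0.1]
wrist_force: [-0.4, 0.4, 0.5]
width: 0.0718
finger_force: 0.0
```

Call:
carry_out --increments '[[0,[-40,0,0],0],[0,[-40,0,0],0],[0,[-40,0,0],0],[0,[0,0,0],0],[0,[0,0,0],0]]'

```text
time: 11.65
tool_pos: [0.4278, 0.066, 0.2804]
ee_rot: [-3.142, -0.003, -0.1]
wrist_force: [-0.8, 0.2, -0.2]
width: 0.094
finger_force: 0.0
```

```bash
python3 wr.py w3 3.75
```

```text
1 [0.525  0.057  0.0852] [324.2 114.4]
-1 [0.5982 0.0496 0.1948] [324.4   2.6]
11.7 [0.42852387 0.06591526 0.28000193] [ 3.14154983e+00 -2.47001228e-03 -9.97990676e-02]
```

View pics/w3.png

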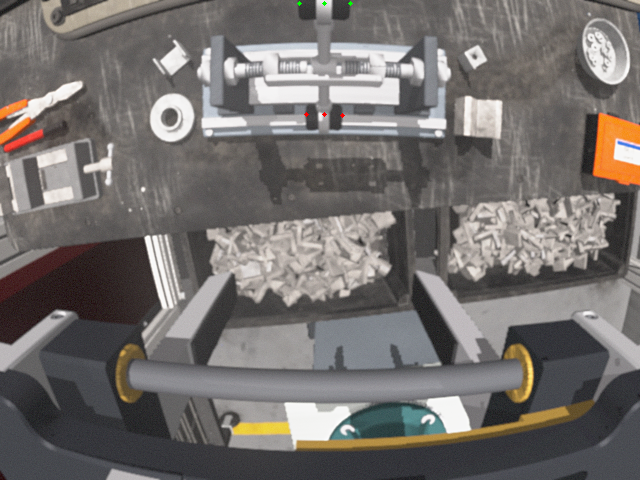

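Grips A (324,117) and B (324,6) both sit about 3 px below the v = 3.75 prediction, which is an offset of the camera. The tube lies between the jaws and the small parts are in place.

```bash
python3 -c "
from bench import robot
print(robot.close_job())"
```

```text
the job is handed in; nothing more can be done
None
```

The turnbuckle is turned to its firm stop (about 3.75 rad by the camera), the gripper is clear, the tube and small parts look undisturbed, and the job was handed in at about 11.7 s; no verdict was returned.

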